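# Load the curing plate with fresh casts and start it

### The arm

A 7-joint arm with a two-finger parallel gripper is mounted at the origin on the work surface. World frame = base frame: x ahead of the robot, y to its left, z up, the work surface at z = 0. Lengths are in m, angles in rad, forces in N, time in s.
With the tool pointing down it reaches from about 0.4 to 0.85 m from the base axis. Payload 6.9 kg.
Tool frame: the origin (TCP) lies midway between the tips of the shut fingers; the grasp point (between the pads) lies behind it (ctrl.pinch_z is the z of the grasp point in the tool frame, in m); z points along the fingers, y is the direction in which the jaws open and shut (so a half turn about z gives the same grasp; the last joint's range is limited). The gripper opens to 85 mm and grips with 20 to 120 N. Pads are 22 mm wide; open, the fingers measure 114 mm over their backs; the gripper's body (76 mm by 85 mm) begins 54 mm behind the grasp point. The pads swing forward as they close: fully open they stand 13 mm farther back than shut.
Start: joints at [-1.06, 0.507, -0.238, 1.5, 0.126, 1.149, -0.155], TCP at [0.247, 0.574, 0.231] pointing down, gripper open.
Joint ranges: [-3.08, 3.08], [-0.24, 2.05], [-1.43, 1.35], [0, 2.5], [-1.52, 4.66], [0.17, 1.96], [-2.89, 2.89]. Speed limits (rad/s): [2.39, 2.39, 3.14, 3.14, 3.14, 3.14, 3.14].

### API

Orientations are given as a unit quaternion [w, x, y, z].
In Python, from station import ctrl, get_state, vision, ticket, models gives the robot as it stands. Calls block until the motion is done:
- ctrl.movep(position, orientation): joint-space move of the TCP to a pose.
- ctrl.movel(position, frame=None, max_speed=0.15): straight line of the TCP; frame=None keeps the orientation; max_speed is the mean speed in m/s.
- ctrl.set_joints(angles): joint-space move.
- ctrl.ungrasp() and ctrl.close_gripper(force=None): open the fingers fully, or close them until they stop; force is the grip in N (None keeps the last).
- ctrl.pause(seconds).
- ctrl.ik(position, orientation): joint angles nearest the present ones, or None.
- get_state(): the state.
- vision.grab_frame(name): name is "side" or "top"; returns (picture, depth): 420x560x3 uint8, blue, green, red; 420x560 float32, m along the optical axis (not along the pixel's ray), 0 where there is no reading.
- vision.camera_info(name): a dict with "mtx" (3x3 intrinsics, pixels), "R" (3x3) and "t" (3): a world point X has camera coordinates R X + t. Camera axes: x right, y down, z forward; pixel columns grow to the right and rows downward; lengths in m; the calibration is good to about 2 mm. A picture is of the moment at which its call begins. camera_info takes no time and is no camera call.
A pose or a line that the arm cannot do raises ctrl.Unreachable and nothing moves.
- ticket.close_job(): hands the job in, once; it reports no verdict.
Trained networks look in the newest picture that a camera, given by its name, has taken for a name from the list of things; names that differ only in an ending like _2 or _b are one class to them, and where a whole thing is asked for, a point or a joint stands for the part that bears it (a point fixed in the world has none). Each returns a list of dicts, best first, with "p" (0 to 1); they miss things now and then, are a little off and sometimes report something else, mostly with a low value. They report only what shows in the picture. A call takes as long as a camera call. They do not tell look-alikes from the thing itself.
- models.recognise(camera, target): "point" ([column, row] in pixels, amid what is visible of it).
- models.masks_of(camera, target): "mask" (420x560 bool, what is visible of it) and "point" ([column, row] in pixels, amid what is visible of it).
The state is a dict: "time": time; "qpos": joint angles; "qd": joint speeds; "tau": joint torques, N m; "tcp_pos": TCP position; "eef_rot": TCP orientation; "contact_force": force on the tool from outside, world axes, zero at the start; "wrist_torque": the same for the moment, N m; "width": finger opening in m.
Only numpy, scipy, OpenCV 4.12 (cv2) and the standard library are available. Lean on these libraries where they do the work, as an engineer would, in place of code of your own. Each camera call takes 0.05 s, during which the arm holds its last target.

### The job

The casts are tacky, so never touch them or their boards with the fingers: use the spatula to slide under each casting board, lift it and set it down flat on the curing plate, until every board stands wholly on the plate. Then, still with the spatula, lever up the clear cover of the control box from below its lip until it lies back open by itself, and leave it open; lay the spatula back with its blade on the rubber mat and let go. Last, press the keys with the fingers, each right down and up again: the large round one, the small round one, then the square one. Leave everything else on the bench where it is.

Things in the scene. Friction and masses are not known exactly. Their poses are not given: they have to be found in the camera images.
- board_a: Casting board (may be absent): pale wood plate 92 x 92 x 8 mm on two battens (14 wide, 14 high, along its x, under its y edges), leaving a tunnel 64 wide x 14 high open at both x ends. On it a whitish cast: dome, 60 across, 21 high. 0.13 kg. Origin: centre under the battens; x along the tunnel (ends alike), z up. Starts on the bench at the right, its x within 0.3 rad of world x.
- board_b: Casting board (may be absent): pale wood plate 92 x 92 x 8 mm on two battens (14 wide, 14 high, along its x, under its y edges), leaving a tunnel 64 wide x 14 high open at both x ends. On it a whitish cast: oblong ridge, 52 x 30, 21 high. 0.13 kg. Origin: centre under the battens; x along the tunnel (ends alike), z up. Starts on the bench at the right, its x within 0.3 rad of world x.
- board_c: Casting board (may be absent): pale wood plate 92 x 92 x 8 mm on two battens (14 wide, 14 high, along its x, under its y edges), leaving a tunnel 64 wide x 14 high open at both x ends. On it a whitish cast: two-step disc, 48 across, 20 high. 0.13 kg. Origin: centre under the battens; x along the tunnel (ends alike), z up. Starts on the bench at the right, its x within 0.3 rad of world x.
- spatula: Cranked spatula, 0.15 kg: steel blade 90 (x) x 46 (y) x 2 mm; a stem from x = -42 mm leans back and up to a wooden handle, a bar 22 wide (y) at x -124 to -44, z 57 to 83 mm. A board clears the stem if its centre is 4 mm or more ahead of the blade's. Origin: centre of the blade's underside; x to the tip. Stands by itself; starts with the blade on the mat, tip away from the robot.
- spatula_grip (a point): Middle of the spatula's handle, where to take it from above, fingers closing across its 22 mm width: 72 mm behind the blade's centre and 70 mm above the blade's underside.
- mat: Black rubber mat for the spatula, 160 (x) x 80 (y) x 4 mm, fixed. Origin: centre of its underside; top 4 mm above.
- plate: Curing plate: fixed aluminium slab 210 deep (x) x 430 wide (y), top face 20 mm above the bench, at the robot's left. A rim 5 mm thick stands 8 mm above the top along the far side (+x) and both ends; the near side (-x) is open. Room for three boards side by side along y, 120 mm apart, parted by two thin lines. Origin: centre of its underside.
- panel: Grey control box 85 (x) x 150 (y) x 36 mm high, fixed, ahead of the mat, with 5 mm thick cheeks at both y ends up to 57 mm high and three grey keys between them on its black top, in a row along y, 45 mm apart, 15 mm nearer the robot than its middle. Which key sits where varies. Origin: centre of its underside. The hinged cover closes over it.
- cover_hinge (a point): Point on the cover's hinge axis, which runs along the control box's y: 42.5 mm beyond the box's centre and 57.5 mm above its underside.
- cover_lip (a point): Middle of the lower front edge of the clear cover: a flat clear sheet with dark edges, 148 wide, 3 mm thick, 105 mm from hinge to lip, 0.12 kg. Shut, it lies level over the keys, underside 57.5 mm above the bench; its lip juts 20 mm beyond the box's near face, free from below, so a blade can go under it (under the sheet, 21 mm of air over the box's top).
- cover (a joint): Opening angle of the cover in rad: 0 shut, 2.1 fully open, lying back on its stop. It falls shut when let go below about 1.5 and falls open beyond about 1.65 (light hinge friction); it must be past 1.57 to stay open.
- key_large_top (a point): Centre of the top face of the large round key (round, 32 mm across, grey; its top is 51 mm above the bench when not pressed and 11 mm over the dark disc, 36 mm across, that it sits in).
- key_large (a joint): Travel of the large round key, in m: 0 up, 0.006 fully down. Spring: 1.2 N to start, 4.8 N fully down; it comes up again by itself.
- key_small_top (a point): Centre of the top face of the small round key (round, 16 mm across, grey; its top is 51 mm above the bench when not pressed and 11 mm over the dark disc, 36 mm across, that it sits in).
- key_small (a joint): Travel of the small round key, in m: 0 up, 0.006 fully down. Spring: 1.2 N to start, 4.8 N fully down; it comes up again by itself.
- key_square_top (a point): Centre of the top face of the square key (square, 24 x 24 mm, grey; its top is 51 mm above the bench when not pressed and 11 mm over the dark disc, 36 mm across, that it sits in).
- key_square (a joint): Travel of the square key, in m: 0 up, 0.006 fully down. Spring: 1.2 N to start, 4.8 N fully down; it comes up again by itself.
- mixing_cup: Bystander, to be left alone: white plastic mixing cup, 66 mm across, 85 high. Origin: centre of its underside.
- resin_jar: Bystander, to be left alone: amber jar, 68 mm across, 100 high. Origin: centre of its underside.
- squeeze_bottle: Bystander, to be left alone: white squeeze bottle with red cap, 56 mm across, 150 high. Origin: centre of its underside.
- clamp_back: Bystander, to be left alone: black C-clamp lying flat, about 110 x 70 x 15 mm. Origin: centre of its underside.
- clamp_side: Bystander, to be left alone: black C-clamp lying flat, about 110 x 70 x 15 mm. Origin: centre of its underside.
- brush: Bystander, to be left alone: brush lying flat. Origin: centre of its underside.
- mould_half: Bystander, to be left alone: plaster mould half, a block 100 x 80 x 45 mm. Origin: centre of its underside.
There are look-alikes about, which are no part of the job. Of the things shaped like the mat, the black one is meant.

How it is judged:
On the way, in this order (a step that is already met when the one before it is completed fails the run):
1. a casting board rides on the spatula, clear of the bench (((height (world z) of board_a above 0.025 m and contact force between spatula and board_a above 0.3 N) or (height (world z) of board_b above 0.025 m and contact force between spatula and board_b above 0.3 N) or (height (world z) of board_c above 0.025 m and contact force between spatula and board_c above 0.3 N))), for 0.2 s.
2. every casting board stands flat on the curing plate (x of board_a in the frame of plate between -0.06 and 0.06 m and y of board_a in the frame of plate between -0.166 and 0.166 m and z of board_a in the frame of plate between 0.015 and 0.025 m and angle between each of board_a, board_b, board_c's own z axis and vertical below 0.06 rad and x of board_b in the frame of plate between -0.06 and 0.06 m and y of board_b in the frame of plate between -0.166 and 0.166 m and z of board_b in the frame of plate between 0.015 and 0.025 m and x of board_c in the frame of plate between -0.06 and 0.06 m and y of board_c in the frame of plate between -0.166 and 0.166 m and z of board_c in the frame of plate between 0.015 and 0.025 m), for 0.2 s.
3. the spatula levers up the clear cover (value of joint cover between 0.3 and 1.5 rad and contact force between spatula and panel above 0.1 N and contact force between the fingers and panel below 0.5 N), for 0.05 s.
4. the cover lies back fully open (value of joint cover above 1.9 rad), for 0.2 s.
5. the spatula lies with its blade on the mat, let go (x of spatula in the frame of mat between -0.035 and 0.035 m and y of spatula in the frame of mat between -0.025 and 0.025 m and z of spatula in the frame of mat below 0.009 m and angle between spatula's own z axis and vertical below 0.08 rad and contact force between the fingers and spatula below 0.05 N), for 0.2 s.
6. the large round key is pressed right down, the other two being up (value of joint key_large above 0.0045 m and value of joint each of key_small, key_square below 0.002 m), for 0.1 s.
7. the small round key is pressed right down, the other two being up (value of joint key_small above 0.0045 m and value of joint each of key_large, key_square below 0.002 m), for 0.1 s.
8. the square key is pressed right down, the other two being up (value of joint key_square above 0.0045 m and value of joint each of key_large, key_small below 0.002 m), for 0.1 s.
At the end, for the whole second after the job is handed in: Every board stands flat (0.06 rad) on the curing plate's top, centre within 60 mm of the plate's centre along x and 166 mm along y; the spatula blade lies flat on the mat (centres within 35 mm along, 25 mm across); cover open past 1.9 rad; keys up, all at rest (all of step 2 and x of spatula in the frame of mat between -0.035 and 0.035 m and y of spatula in the frame of mat between -0.025 and 0.025 m and z of spatula in the frame of mat below 0.009 m and angle between spatula's own z axis and vertical below 0.08 rad and value of joint each of key_large, key_small, key_square below 0.0015 m and linear speed of each of board_a, board_b, board_c, spatula below 0.01 m/s and value of joint cover above 1.9 rad); the robot touches nothing.
It fails at once if the fingers touch a casting board or its cast (contact force between the fingers and board_a above 1 N or contact force between the fingers and board_b above 1 N or contact force between the fingers and board_c above 1 N).
It fails at once if a key is pressed while the spatula is away from its mat (value of joint any of key_large, key_small, key_square above 0.003 m and horizontal distance between spatula and mat above 0.1 m).
It fails at once if a bystander is moved more than 6 cm or tipped over (distance of any of mixing_cup, resin_jar, squeeze_bottle, clamp_back, clamp_side, brush, mould_half from where it was at the start of the episode above 0.06 m or angle between any of mixing_cup, resin_jar, squeeze_bottle, clamp_back, clamp_side, brush, mould_half's own z axis and vertical above 0.6 rad).
Of board_a, board_b, board_c only 2 to 3 are there at a start; the rules pass over those that are not, and their reading is None.
At some moment in a run one of board_a, board_b, board_c may be knocked a few centimetres aside while the robot is not near it.
It also fails if it takes over 192 s, if anything falls off the work surface, if the arm or the gripper's body presses on something with over 40 N, if the wrist force passes 120 N, or if a joint passes its speed limit or range.

## Working session

There is one attempt and no reset: what is moved stays moved. The work goes in short steps, each a Python script; the robot and the scene stay as the last script left them, time stands still between calls to the robot, and variables do not carry over. Pictures are saved under pics/ and viewed, and the job is handed in when it is done.

```bash
ls; mkdir -p pics; python3 - <<'E'
from station import ctrl,get_state,vision
import cv2
for n in ("top","side"):
    p,d=vision.grab_frame(n); cv2.imwrite(f"pics/{n}0.png",p)
    i=vision.camera_info(n); print(n,i["mtx"].round(1).tolist(),i["R"].round(3).tolist(),i["t"].round(3).tolist())
s=get_state(); print(s); print(ctrl.pinch_z)
E
```

```text
pics
top [[406.5, 0.0, 278.7], [0.0, 406.5, 201.5], [0.0, 0.0, 1.0]] [[0.009, -1.0, 0.005], [-0.981, -0.009, -0.195], [0.195, -0.003, -0.981]] [0.011, 0.514, 1.54]
side [[437.5, 0.0, 276.4], [0.0, 437.5, 217.5], [0.0, 0.0, 1.0]] [[-0.949, -0.315, 0.007], [-0.23, 0.676, -0.7], [0.216, -0.666, -0.714]] [0.496, 0.183, 1.56]
{'time': 0.1, 'qpos': array([-1.05948942,  0.50826317, -0.23751505,  1.50098558,  0.12568599,
        1.14888918, -0.1548268 ]), 'qd': array([-0.00011045, -0.00157272, -0.00263837, -0.00219127, -0.00049967,
       -0.00119836, -0.00123386]), 'tau': array([-4.73129621e-03, -6.21844983e+01, -2.19503425e+00, -2.50209975e+01,
        1.23677496e-02,  7.78863207e-03, -3.53030441e-05]), 'tcp_pos': array([0.24662851, 0.57382121, 0.2305265 ]), 'eef_rot': array([-1.48888474e-04,  2.01533894e-01,  9.79481231e-01, -7.65820159e-04]), 'contact_force': array([-0.25405834, -0.5867522 , -0.91385619]), 'wrist_torque': array([ 0.02456883, -0.0217315 ,  0.01042951]), 'width': 0.08510853462965891}
-0.0187
```

View pics/top0.png

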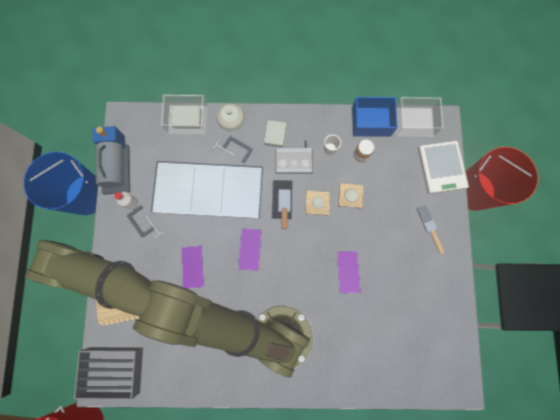

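View pics/side0.png

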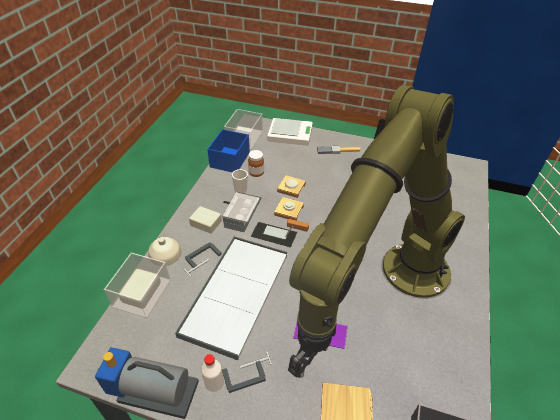

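Top view: plate (208,190), black mat with spatula (283,200), panel (294,160), two boards (318,203) and (351,196). The purple mats are look-alikes. I also see a spatula- or brush-like thing at (430,230). I'll enlarge the work area.

```bash
python3 - <<'E'
import cv2
p=cv2.imread("pics/top0.png")
cv2.imwrite("pics/top0c.png",cv2.resize(p[120:260,255:385],None,fx=4.2,fy=4.2,interpolation=cv2.INTER_CUBIC))
p=cv2.imread("pics/side0.png")
cv2.imwrite("pics/side0c.png",cv2.resize(p[130:270,180:330],None,fx=4.2,fy=4.2,interpolation=cv2.INTER_CUBIC))
E
```

```text
(no output)
```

View pics/top0c.png

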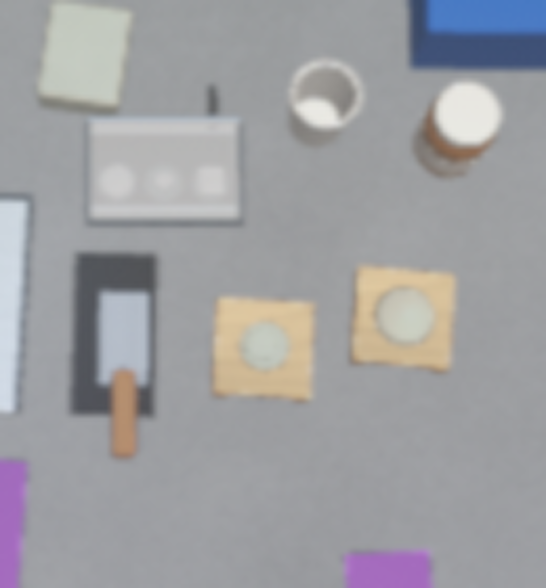

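View pics/side0c.png

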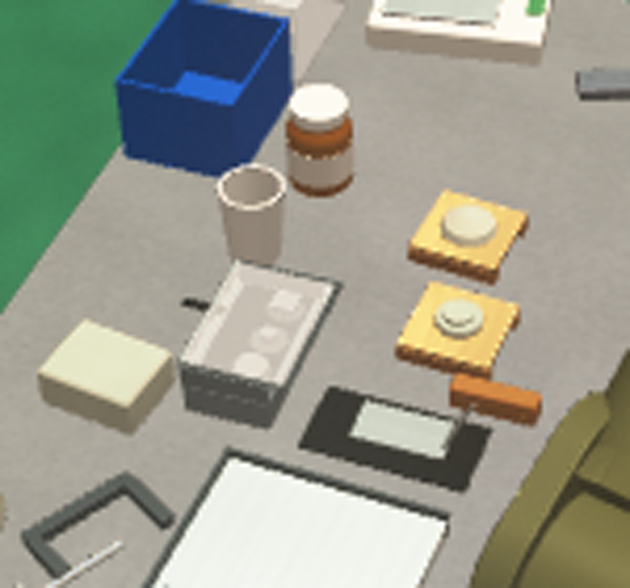

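```bash
cat > h.py <<'E'
import numpy as np,cv2
from station import ctrl,get_state,vision,models,ticket
def ray(cam,px):
    i=vision.camera_info(cam); K,R,t=map(np.asarray,(i["mtx"],i["R"],i["t"]))
    d=R.T@(np.linalg.inv(K)@np.array([px[0],px[1],1.])); return -R.T@t,d
def at_z(cam,px,z):
    o,d=ray(cam,px); return o+d*(z-o[2])/d[2]
def cloud(cam,depth):
    i=vision.camera_info(cam); K,R,t=map(np.asarray,(i["mtx"],i["R"],i["t"]))
    v,u=np.mgrid[0:depth.shape[0],0:depth.shape[1]]
    c=np.stack([(u-K[0,2])/K[0,0]*depth,(v-K[1,2])/K[1,1]*depth,depth],-1)
    w=(c-t)@R; w[depth<=0]=np.nan; return w
def proj(cam,X):
    i=vision.camera_info(cam); K,R,t=map(np.asarray,(i["mtx"],i["R"],i["t"]))
    c=np.asarray(X)@R.T+t; q=c@K.T; return q[...,:2]/q[...,2:]
E
python3 - <<'E'
from h import *
T=["board_a","board_b","board_c","spatula","mat","plate","panel","cover_lip","cover","key_large_top","key_small_top","key_square_top","brush","mould_half","mixing_cup","resin_jar","squeeze_bottle","clamp_back"]
for cam in("top","side"):
    p,d=vision.grab_frame(cam); W=cloud(cam,d)
    np.savez(f"f_{cam}.npz",p=p,d=d,W=W)
    for t in T:
        r=models.masks_of(cam,t)
        for o in r[:4]:
            m=o["mask"]; 
            w=np.nanmedian(W[m],axis=0) if m.any() else None
            print(cam,t,round(o["p"],2),np.round(o["point"],1),int(m.sum()),None if w is None else w.round(3))
print(get_state()["time"])
E
```

```text
top board_a 0.78 [349.1 192.6] 549 [ 0.546 -0.269  0.023]
top board_a 0.77 [318.6 202.8] 539 [ 0.514 -0.136  0.023]
top board_a 0.23 [331.7 144.5] 270 [ 0.759 -0.195  0.052]
top board_b 0.78 [349.1 192.6] 549 [ 0.546 -0.269  0.023]
top board_b 0.77 [318.6 202.8] 539 [ 0.514 -0.136  0.023]
top board_b 0.23 [331.7 144.5] 270 [ 0.759 -0.195  0.052]
top board_c 0.78 [349.1 192.6] 549 [ 0.546 -0.269  0.023]
top board_c 0.77 [318.6 202.8] 539 [ 0.514 -0.136  0.023]
top board_c 0.23 [331.7 144.5] 270 [ 0.759 -0.195  0.052]
top spatula 0.89 [284.5 205.5] 338 [ 0.508 -0.005  0.008]
top spatula 0.59 [292.1 159.2] 1089 [ 0.68  -0.044  0.06 ]
top mat 0.9 [275.4 188.9] 371 [0.57  0.023 0.004]
top mat 0.86 [348.9 270.3] 842 [ 0.246 -0.258  0.003]
top mat 0.73 [193.  266.6] 900 [0.259 0.351 0.004]
top mat 0.69 [252.2 248. ] 829 [0.331 0.129 0.004]
top plate 0.89 [204.3 191.6] 5625 [0.567 0.303 0.02 ]
top plate 0.71 [297.3 158.3] 922 [ 0.675 -0.044  0.06 ]
top panel 0.82 [291.8 159.2] 1004 [ 0.679 -0.043  0.06 ]
top cover_lip 0.93 [292.9 159.6] 950 [ 0.676 -0.04   0.06 ]
top cover 0.83 [294.9 161.7]
[... 1474 characters left out ...]
38 [ 0.678 -0.013  0.059]
side cover_lip 0.56 [242.5 205.7] 742 [ 0.675 -0.037  0.06 ]
side cover 0.8 [244.5 209.4] 741 [ 0.675 -0.036  0.06 ]
side key_small_top 0.34 [241.2 211.6] 992 [ 0.678 -0.019  0.059]
side brush 0.85 [333.4 148.3] 305 [ 0.437 -0.578  0.014]
side mould_half 0.85 [203.9 221. ] 586 [0.794 0.051 0.042]
side mould_half 0.66 [239.  180.6] 308 [ 0.744 -0.179  0.06 ]
side mould_half 0.18 [335.6 145.9] 205 [ 0.426 -0.577  0.015]
side mixing_cup 0.62 [239.3 180.5] 322 [ 0.745 -0.18   0.059]
side resin_jar 0.72 [253.9 162.5] 376 [ 0.718 -0.3    0.068]
side squeeze_bottle 0.57 [279.9 228.6] 419 [0.489 0.    0.009]
side clamp_back 0.31 [241.2 210.9] 1019 [ 0.68  -0.018  0.059]
2.0
```

Boards: two-step disc at (318,203) is board_c, dome at (349,193) is board_a, and there's no third board. The spatula lies on the black mat. The thing at (430,230) is the brush: the network says so at 0.85 and it lies off the mat. Keys from left (+y) to right: large, small, square. Next I'll fit metric poses.

```bash
cat >> h.py <<'E'
def rect(W,box,z0,z1,extra=None):
    x0,x1,y0,y1=box
    m=(W[...,0]>x0)&(W[...,0]<x1)&(W[...,1]>y0)&(W[...,1]<y1)&(W[...,2]>z0)&(W[...,2]<z1)
    if extra is not None: m&=extra
    n,lab,st,_=cv2.connectedComponentsWithStats(m.astype(np.uint8))
    if n<2: return None
    k=1+np.argmax(st[1:,4]); P=W[lab==k]
    (c,s,a)=cv2.minAreaRect((P[:,:2]*1000).astype(np.float32))
    a=a%90; a=a-90 if a>45 else a
    return np.round(c,1),np.round(s,1),round(a,1),len(P),np.round(P[:,2].mean()*1000,1),np.round(P[:,:2].mean(0)*1000,1)
E
python3 - <<'E'
from h import *
for cam in("top","side"):
    f=np.load(f"f_{cam}.npz"); W=f["W"]; g=f["p"].astype(int)
    dark=g.max(-1)<75
    print(cam)
    print(" dome",rect(W,(.46,.63,-.35,-.18),.016,.06)); print(" disc",rect(W,(.44,.6,-.2,-.07),.016,.06))
    print(" castdome",rect(W,(.46,.63,-.35,-.18),.028,.06)); print(" castdisc",rect(W,(.44,.6,-.2,-.07),.028,.06))
    print(" cover",rect(W,(.58,.78,-.14,.06),.05,.08))
    print(" plate",rect(W,(.42,.7,.06,.56),.014,.04))
    print(" mat",rect(W,(.4,.62,-.06,.08),-.01,.015,dark)); 
    print(" matspat",rect(W,(.4,.62,-.06,.08),.0025,.015)); 
    print(" handle",rect(W,(.35,.6,-.06,.08),.06,.1)); 
    print(" blade",rect(W,(.4,.6,-.06,.08),.001,.015,(g.min(-1)>130)))
E
```

```text
top
 dome (array([ 548.7, -271.2]), array([92.1, 93. ]), -4.3, 504, np.float64(26.3), array([ 547.4, -270.9]))
 disc (array([ 517.3, -137. ]), array([91.4, 93.2]), -3.0, 499, np.float64(25.0), array([ 516.3, -136.5]))
 castdome (array([ 548.3, -269.9]), array([51.9, 53.9]), -3.3, 147, np.float64(36.3), array([ 546.6, -269.8]))
 castdisc (array([ 518.2, -137.3]), array([45.4, 43.9]), -31.0, 101, np.float64(36.6), array([ 516.2, -136.7]))
 cover (array([678.6, -41.8]), array([107.1, 148. ]), 0.1, 978, np.float64(60.6), array([678. , -41.7]))
 plate (array([568.7, 304.5]), array([432.5, 212.2]), -2.5, 5293, np.float64(20.8), array([568. , 304.3]))
 mat None
 matspat (array([533.5,  -1.1]), array([115.2, 167. ]), -1.2, 528, np.float64(6.2), array([536.6,   2.2]))
 handle (array([443.5,  -3.1]), array([77.3, 19.1]), 0.4, 122, np.float64(86.0), array([442.2,  -3.2]))
 blade (array([529.3,  -5.9]), array([91.3, 48.5]), 0.4, 229, np.float64(6.5), array([530.3,  -6.4]))
side
 dome (array([ 547.2, -270. ]), array([99.3, 95.3]), -6.7, 335, np.float64(25.3), array([ 545.2, -262.8]))
 disc (array
[... 248 characters left out ...]
([43.3, 44.1]), -12.8, 80, np.float64(36.3), array([ 515.4, -130.7]))
 cover (array([678.2, -39.7]), array([159.4, 110.3]), -0.1, 795, np.float64(60.1), array([677.6, -35. ]))
 plate (array([567.5, 302.7]), array([437.4, 213.1]), -2.7, 7001, np.float64(20.5), array([567.4, 323.5]))
 mat (array([532.5,   6.6]), array([ 83.4, 159.3]), -0.9, 392, np.float64(3.6), array([533. ,  15.9]))
 matspat (array([528.7,   2.5]), array([ 94.1, 180.8]), -0.8, 481, np.float64(5.6), array([530.8,   4.7]))
 handle (array([442.5,  -2.8]), array([28.3, 78. ]), -4.3, 179, np.float64(80.4), array([442.3,   1.5]))
 blade (array([527.9,  -5.5]), array([51. , 88.9]), -3.0, 185, np.float64(5.8), array([529.5,  -5.1]))
```

```bash
cat >> h.py <<'E'
D=np.deg2rad
TH=np.pi
def quat(yaw,base=None):
    th=(TH if base is None else base)+yaw
    return np.array([0,np.cos(th/2),np.sin(th/2),0])
GX=-0.072; GZ=0.070-0.020   # tcp in spatula frame
def tcp(b,yaw):  # blade underside centre -> tcp
    c,s=np.cos(yaw),np.sin(yaw)
    return np.array([b[0]+GX*c,b[1]+GX*s,b[2]+GZ])
E
python3 - <<'E'
from h import *
import h
pts={"spat":((.527,-.005,.004),-1.5),"spat_hi":((.527,-.005,.15),-1.5)}
for n,x,y,a in(("disc",.517,-.137,-3),("dome",.548,-.271,-4.3)):
    for off in(-.102,-.09,-.008):
        for z in (.003,.08):
            pts[f"{n}{off}{z}"]=((x+off*np.cos(D(a)),y+off*np.sin(D(a)),z),a)
for k in(-.12,0,.12):
    for off in(-.12,0):
      for z in (.025,.1):
        pts[f"pl{k}{off}"]=((.56+off,.304+k,z),-2.6)
pts["lip"]=((.62+.026-.045,-.041,.046),0);pts["lip0"]=((.55,-.041,.046),0); pts["lipup"]=((.73,-.041,.15),0)
for base in(0,np.pi,-np.pi):
    print(base)
    for n,(b,a) in pts.items():
        j=ctrl.ik(tcp(b,D(a)),quat(D(a),base))
        print(n,None if j is None else np.round(j,2))
E
```

```text
0
spat [-0.3   0.53  0.37  2.16 -0.38  0.51 -1.24]
spat_hi [-0.49  0.32  0.59  1.98 -0.22  0.9  -1.38]
disc-0.1020.003 [-0.09  0.48  0.54  2.38 -0.62  0.42 -0.64]
disc-0.1020.08 [-0.43  0.41  1.01  2.28 -0.55  0.71 -0.65]
disc-0.090.003 [-0.09  0.49  0.53  2.35 -0.6   0.43 -0.67]
disc-0.090.08 [-0.44  0.44  1.02  2.26 -0.57  0.73 -0.64]
disc-0.0080.003 [-0.06  0.55  0.44  2.16 -0.46  0.53 -0.89]
disc-0.0080.08 [-0.29  0.48  0.78  2.08 -0.48  0.77 -0.84]
dome-0.1020.003 [ 0.11  0.59  0.66  2.17 -0.66  0.59 -0.39]
dome-0.1020.08 [ 0.06  0.45  0.7   2.08 -0.42  0.75 -0.62]
dome-0.090.003 [ 0.12  0.6   0.63  2.14 -0.63  0.6  -0.43]
dome-0.090.08 [ 0.01  0.49  0.77  2.06 -0.48  0.78 -0.57]
dome-0.0080.003 [ 0.04  0.7   0.7   1.95 -0.66  0.74 -0.51]
dome-0.0080.08 [-0.19  0.78  1.18  1.88 -0.82  1.08 -0.32]
pl-0.12-0.12 [-0.9   0.32  0.49  2.15 -0.22  0.72 -1.88]
pl-0.120 [-0.74  0.47  0.48  1.89 -0.28  0.85 -1.73]
pl0-0.12 [-1.09  0.41  0.48  2.   -0.26  0.79 -2.07]
pl00 [-0.91  0.55  0.48  1.75 -0.31  0.92 -1.91]
pl0.12-0.12 [-1.21  0.53  0.48  1.78 -0.3   0.9  -2.22]
pl0.120 [-1.03  0.6
[... 2072 characters left out ...]
me-0.090.003 [ 0.47  0.51  0.1   2.14 -0.1   0.5   2.14]
dome-0.090.08 [ 0.21  0.42  0.46  2.05 -0.28  0.73  2.34]
dome-0.0080.003 [ 0.47  0.59 -0.    1.95  0.    0.61  1.96]
dome-0.0080.08 [ 0.32  0.49  0.22  1.87 -0.14  0.8   2.11]
pl-0.12-0.12 [-0.35  0.29 -0.23  2.14  0.1   0.72  0.88]
pl-0.120 [-0.25  0.44 -0.24  1.88  0.13  0.84  0.97]
pl0-0.12 [-0.53  0.38 -0.3   1.99  0.15  0.79  0.61]
pl00 [-0.42  0.51 -0.28  1.74  0.17  0.91  0.75]
pl0.12-0.12 [-0.7   0.5  -0.3   1.78  0.18  0.89  0.44]
pl0.120 [-0.59  0.62 -0.28  1.54  0.19  1.01  0.6 ]
lip [ 0.13  0.51 -0.14  1.93  0.11  0.71  1.49]
lip0 [ 0.12  0.45 -0.12  2.05  0.09  0.64  1.51]
lipup [ 0.09  0.58 -0.11  1.45  0.07  1.12  1.54]
```

```bash
python3 - <<'E'
from h import *
a=D(-1.5); b=np.array([.527,-.005,.004])
p=tcp(b,a); q=quat(a)
ctrl.movep(p+[0,0,.12],q)
ctrl.movel(p)
ctrl.close_gripper(force=100)
s=get_state(); print(s["time"],s["width"],s["tcp_pos"]-p,s["contact_force"])
ctrl.movel(p+[0,0,.1])
s=get_state(); print(s["time"],s["width"],s["contact_force"],s["eef_rot"])
for n in("top","side"):
    im,d=vision.grab_frame(n); np.savez(f"g_{n}.npz",p=im,d=d,W=cloud(n,d))
    cv2.imwrite(f"pics/{n}1.png",cv2.resize(im[110:270,180:390],None,fx=3.6,fy=3.6,interpolation=cv2.INTER_CUBIC))
    W=cloud(n,d); g=im.astype(int)
    print(" mat",rect(W,(.4,.64,-.08,.1),-.01,.015,g.max(-1)<80))
    print(" blade",rect(W,(.42,.6,-.06,.08),.08,.125))
    print(" disc",rect(W,(.44,.6,-.2,-.07),.016,.06))
E
```

```text
5.7667 0.02079669583689791 [ 0.00011224 -0.00021303  0.00029735] [-0.55052005 -1.82265252  5.82306291]
6.5833 0.020736832980513816 [ 0.21941344  0.34948181 -1.62522152] [-6.47865317e-04  1.30313704e-02  9.99914878e-01 -7.11129670e-06]
 mat None
 blade None
 disc (array([ 517.7, -137. ]), array([89.3, 93.4]), -1.2, 498, np.float64(25.2), array([ 516.1, -136.8]))
 mat (array([532. ,   7.7]), array([157.9,  86.6]), 0.6, 638, np.float64(3.8), array([530.7,   7.3]))
 blade (array([524.4,  -4. ]), array([52.3, 94.2]), -1.5, 225, np.float64(104.2), array([526.3,  -2.9]))
 disc (array([ 545. , -137.5]), array([54.3, 86.2]), 26.7, 131, np.float64(25.0), array([ 538.9, -134.8]))
```

View pics/side1.png

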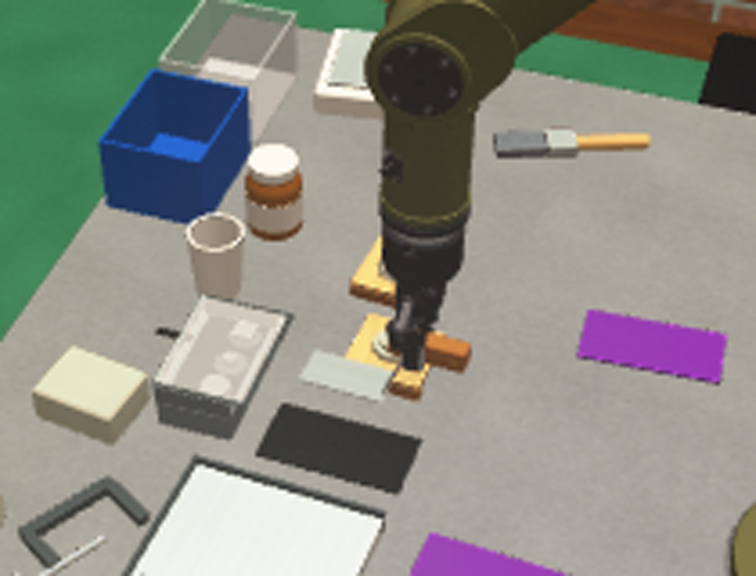

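```bash
python3 - <<'E'
from h import *
f=np.load("g_side.npz");W=f["W"]
m=(W[...,0]>.42)&(W[...,0]<.6)&(W[...,1]>-.045)&(W[...,1]<.04)&(W[...,2]>.085)&(W[...,2]<.125)
P=W[m];
for x in np.arange(.47,.58,.012):
    k=abs(P[:,0]-x)<.006
    if k.sum()>3: print(round(x,3),k.sum(),np.median(P[k,2]).round(4),P[k,1].min().round(3),P[k,1].max().round(3))
E
```

```text
0.482 14 0.1062 -0.022 0.02
0.494 30 0.1035 -0.027 0.019
0.506 32 0.1038 -0.029 0.02
0.518 31 0.104 -0.027 0.022
0.53 30 0.1045 -0.027 0.019
0.542 30 0.1043 -0.027 0.022
0.554 32 0.1038 -0.031 0.019
0.566 26 0.1026 -0.031 0.015
```

```bash
cat >> h.py <<'E'
def go(b,a,sp=.15):
    ctrl.movel(tcp(np.asarray(b,float),a),quat(a),max_speed=sp)
def fwd(c,a,off,z): return np.array([c[0]+off*np.cos(a),c[1]+off*np.sin(a),z])
def st(msg=""):
    s=get_state(); print(msg,round(s["time"],2),np.round(s["tcp_pos"],4),np.round(s["contact_force"],2),round(s["width"],4))
def snap(name,r=(110,270,180,390)):
    out={}
    for n in("top","side"):
        im,d=vision.grab_frame(n); out[n]=(im,cloud(n,d))
        cv2.imwrite(f"pics/{name}_{n}.png",cv2.resize(im[r[0]:r[1],r[2]:r[3]],None,fx=3.6,fy=3.6,interpolation=cv2.INTER_CUBIC))
    return out
def pick(c,a,zin=.0045):
    go(fwd(c,a,-.105,.08),a,.2)
    go(fwd(c,a,-.105,zin),a); st("low")
    go(fwd(c,a,-.009,zin),a,.06); st("in")
    go(fwd(c,a,-.009,.03),a,.05); st("up")
E
python3 - <<'E'
from h import *
pick((.517,-.137),D(-2.5))
go(fwd((.517,-.137),D(-2.5),-.009,.10),D(-2.5),.06); st("hi")
o=snap("c1")
print(rect(o["side"][1],(.44,.6,-.22,-.05),.1,.13),rect(o["top"][1],(.44,.6,-.22,-.05),.1,.13))
E
```

```text
low 8.34 [ 0.3406 -0.1289  0.0547] [-0.7  -0.17 -1.29] 0.0208
in 10.09 [ 0.4357 -0.1335  0.0545] [-0.57 -0.18 -2.35] 0.0211
up 10.75 [ 0.4361 -0.1335  0.0801] [ 0.14 -0.17 -2.83] 0.0209
hi 12.07 [ 0.4358 -0.1334  0.1496] [-0.48 -0.28 -2.64] 0.0212
(array([ 508.1, -135.6]), array([102.2, 110. ]), -5.2, 428, np.float64(110.4), array([ 512.9, -129.4])) (array([ 518.7, -105. ]), array([27.4, 91.3]), -4.6, 145, np.float64(108.6), array([ 523.4, -103.4]))
```

View pics/c1_side.png

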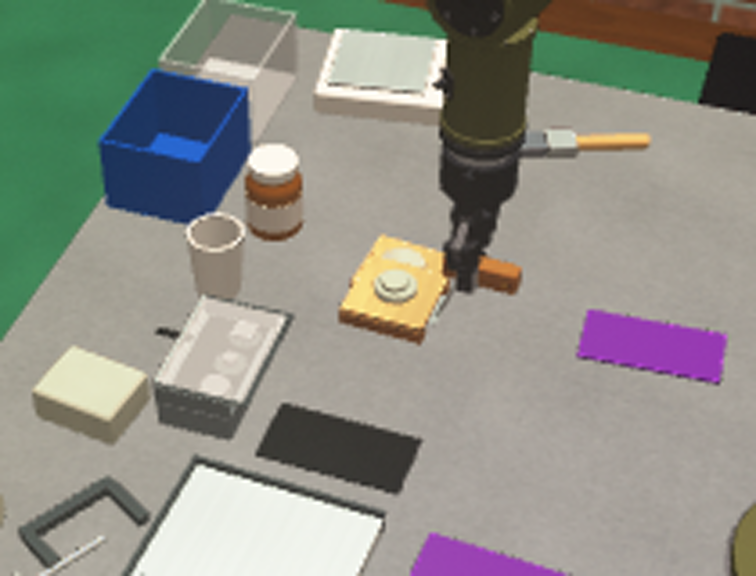

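```bash
cat >> h.py <<'E'
PC=np.array([.568,.304]);PA=D(-2.6)
def onplate(ox,oy):
    c,s=np.cos(PA),np.sin(PA); return PC+np.array([c*ox-s*oy,s*ox+c*oy])
def place(oy,ox=-.01):
    t=onplate(ox,oy)
    go(fwd(t,PA,-.009-.05,.10),PA,.13)
    go(fwd(t,PA,-.009,.06),PA,.08)
    go(fwd(t,PA,-.009,.0265),PA,.05); st("down")
    go(fwd(t,PA,-.115,.0265),PA,.08); st("out")
    go(fwd(t,PA,-.115,.10),PA,.2)
E
python3 - <<'E'
from h import *
place(0.)
go((.44,.05,.10),0,.25)
o=snap("c2")
for n in o:
    W=o[n][1]
    print(n,rect(W,(.45,.68,.2,.4),.036,.08),rect(W,(.45,.68,.2,.4),.048,.08)); print(rect(W,(.46,.66,-.36,-.15),.016,.06))
st()
E
```

```text
down 17.5 [0.4773 0.3083 0.0767] [ 0.75 -0.16 -1.65] 0.0212
out 18.98 [0.3718 0.3129 0.0765] [ 0.42  0.03 -1.57] 0.0208
top (array([558.4, 303.9]), array([93.4, 92.7]), -3.0, 510, np.float64(45.4), array([556.9, 302.6])) (array([558.3, 304.8]), array([46.3, 48.6]), 8.3, 111, np.float64(56.7), array([557.1, 303.4]))
(array([ 548.6, -271.7]), array([92.9, 93.9]), -5.0, 507, np.float64(26.1), array([ 547.2, -270.7]))
side (array([557.3, 303.8]), array([95.4, 92.6]), -1.8, 659, np.float64(44.9), array([555.9, 308.3])) (array([557.3, 303.7]), array([42.9, 47.8]), 23.2, 140, np.float64(56.2), array([555.5, 307.5]))
(array([ 547.6, -269.8]), array([97.2, 94.8]), -4.4, 328, np.float64(25.6), array([ 545.3, -263.1]))
 20.79 [0.368  0.051  0.1498] [ 0.36  0.08 -0.9 ] 0.0211
```

View pics/c2_top.png

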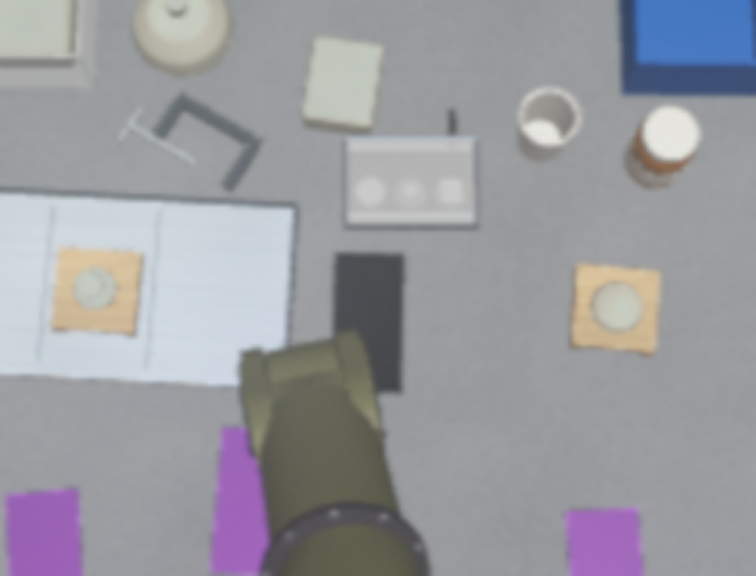

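View pics/c2_side.png

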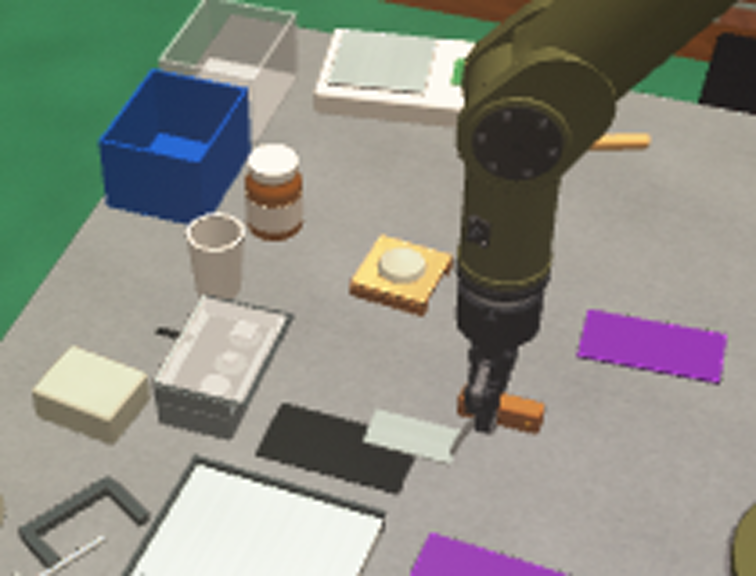

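Board_c sits in the middle slot at (97,288), and the dome is unmoved at (615,307). I'll take the dome next.

```bash
python3 - <<'E'
from h import *
c=(.548,-.271);a=D(-4.5)
pick(c,a)
go(fwd(c,a,-.009,.10),a,.06); st("hi")
o=snap("d1")
for n in o: print(rect(o[n][1],(.46,.66,-.36,-.15),.016,.06),rect(o[n][1],(.46,.66,-.36,-.15),.1,.135))
E
```

```text
low 23.13 [ 0.3718 -0.257   0.0549] [-0.23 -1.21 -1.25] 0.0209
in 24.88 [ 0.4669 -0.2647  0.0545] [ 0.07  0.21 -1.14] 0.0208
up 25.54 [ 0.4672 -0.2646  0.0801] [ 0.12  0.16 -2.63] 0.0209
hi 26.86 [ 0.467  -0.2645  0.1496] [ 0.45 -0.47 -2.97] 0.0209
None (array([ 550.5, -258.6]), array([67.5, 92.3]), -6.3, 312, np.float64(113.1), array([ 556.2, -251.7]))
None (array([ 538.9, -271.5]), array([101.9, 111.1]), -5.4, 372, np.float64(111.7), array([ 543.7, -262. ]))
```

View pics/d1_side.png

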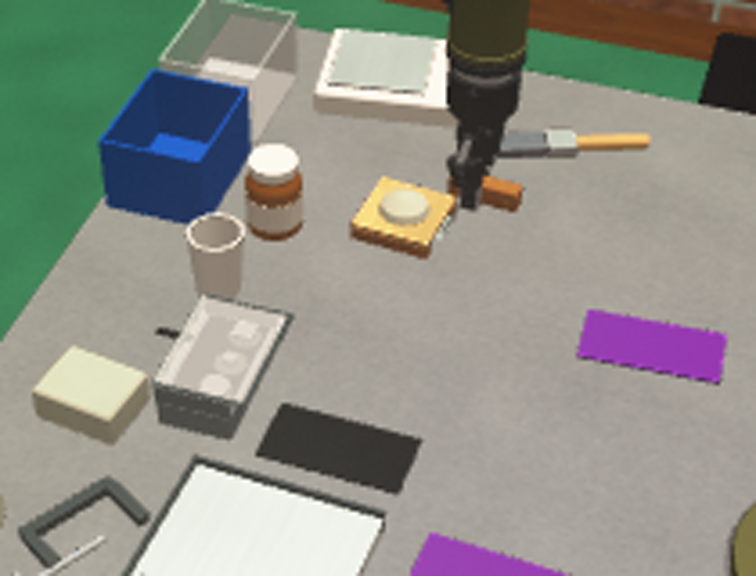

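The dome board rides on the blade at (405,215). It goes into the right slot, but first I'll check that board_c hasn't been knocked.

```bash
python3 - <<'E'
from h import *
im,d=vision.grab_frame("top"); print(rect(cloud("top",d),(.45,.68,.15,.48),.036,.08))
place(-.12)
go((.44,.02,.12),0,.25)
o=snap("d2")
for n in o:
    W=o[n][1]
    print(n,rect(W,(.45,.68,.245,.42),.036,.08),rect(W,(.45,.68,.1,.245),.036,.08))
    print(rect(W,(.58,.78,-.14,.06),.05,.08))
st()
E
```

```text
(array([558.4, 303.1]), array([92.1, 92.8]), -3.2, 512, np.float64(45.6), array([556.6, 302.5]))
down 32.44 [0.4719 0.1883 0.0766] [-0.16  0.45 -1.54] 0.0208
out 33.92 [0.3663 0.1931 0.0765] [-0.34  1.64 -0.84] 0.0208
top (array([557.6, 303.7]), array([93.4, 92.5]), -3.2, 520, np.float64(45.4), array([556.9, 302.6])) (array([553.4, 183.5]), array([92.5, 93.2]), -3.2, 513, np.float64(46.1), array([552. , 183.1]))
(array([678.2, -42.5]), array([106.8, 148.5]), 0.6, 977, np.float64(60.2), array([678. , -41.5]))
side (array([556.8, 304.2]), array([95.7, 94.3]), -2.8, 652, np.float64(45.0), array([555.6, 308. ])) (array([552.3, 183.3]), array([99.6, 94.7]), -2.9, 560, np.float64(45.9), array([550.2, 189.8]))
(array([678.6, -40.9]), array([158.2, 111.7]), -0.1, 801, np.float64(59.9), array([677.8, -35. ]))
 35.38 [0.3678 0.0213 0.1695] [ 0.84 -0.06 -2.11] 0.021
```

View pics/d2_top.png

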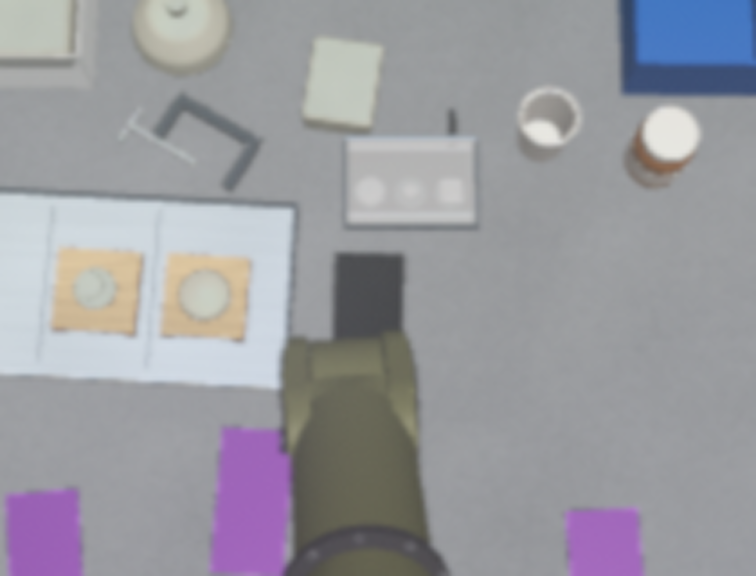

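View pics/d2_side.png

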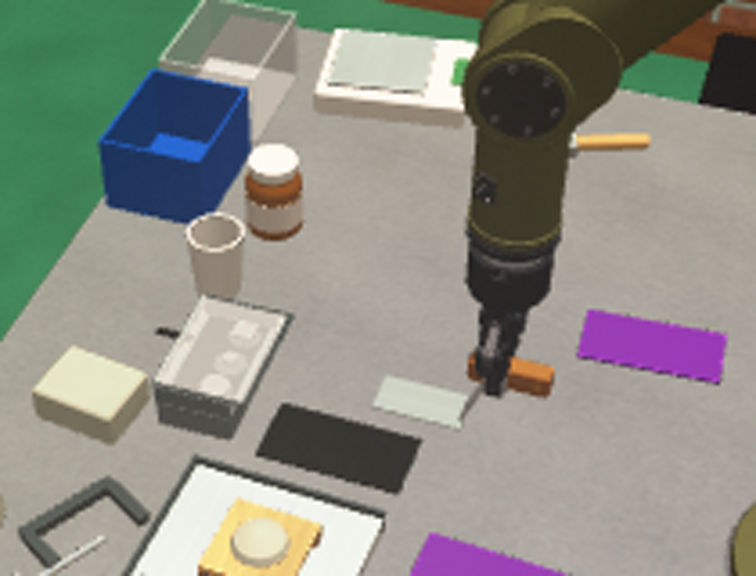

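Both boards are on the plate, within 1 mm of their targets in both cameras. Now I'll lever the cover.

```bash
python3 - <<'E'
from h import *
y=-.0415; hx,hz,r=.7308,.0575,.083
def tip(x,z,sp): go((x-.045,y,z),0,sp)
tip(.595,.10,.2); tip(.595,.046,.15); st("pre")
im,d=vision.grab_frame("side"); W=cloud("side",d)
cv2.imwrite("pics/lip.png",cv2.resize(im[150:260,200:320],None,fx=5,fy=5,interpolation=cv2.INTER_CUBIC))
m=(W[...,0]>.5)&(W[...,0]<.61)&(W[...,1]>-.09)&(W[...,1]<.0)&(W[...,2]>.03)&(W[...,2]<.07)
P=W[m]; print(len(P),np.median(P[:,2]),P[:,0].max(),P[:,1].min(),P[:,1].max())
E
```

```text
pre 36.68 [ 0.4776 -0.0411  0.0965] [ 0.04 -0.17 -1.45] 0.0206
209 0.04751826218663961 0.5948643936941713 -0.06769587325149459 -0.011473225849546513
```

View pics/lip.png

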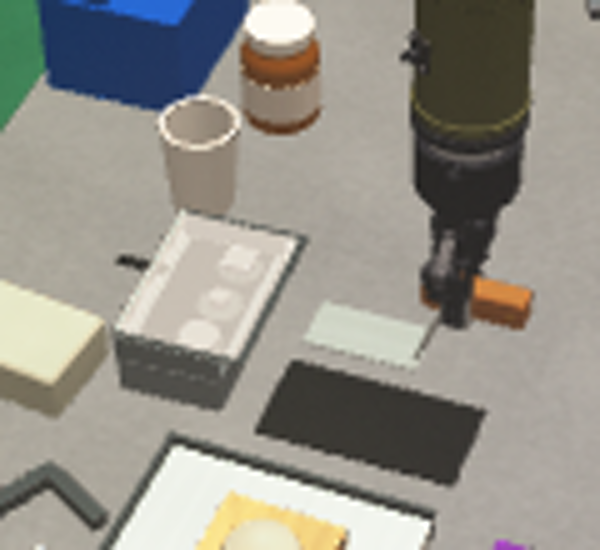

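The blade at (365,335) stands level in front of the lip. Measured top is z = 0.0475 and tip x = 0.595, both as expected.

```bash
python3 - <<'E'
from h import *
y=-.0415; hx,hz,r=.7308,.0575,.083
def tip(x,z,sp): go((x-.045,y,z),0,sp)
tip(hx-r,.046,.06); st("under")
for ph in np.arange(0,1.01,.25):
    tip(hx-r*np.cos(ph),hz-.002+r*np.sin(ph),.05)
    st(f"{ph:.2f}")
snap("cv1",(110,270,180,390))
E
```

```text
under 37.77 [ 0.5303 -0.0416  0.0959] [ 0.12 -0.61 -1.1 ] 0.0209
0.00 38.11 [ 0.531  -0.0416  0.106 ] [ 0.3  -1.21 -1.19] 0.021
0.25 38.67 [ 0.5336 -0.0415  0.1263] [-0.05  0.13 -1.24] 0.0207
0.50 39.24 [ 0.5412 -0.0415  0.1455] [-0.98 -0.57 -2.35] 0.021
0.75 39.81 [ 0.5533 -0.0415  0.1622] [ 0.06 -0.32 -1.5 ] 0.0208
1.00 40.38 [ 0.5692 -0.0416  0.1754] [-0.11  0.52 -1.95] 0.021
```

View pics/cv1_side.png

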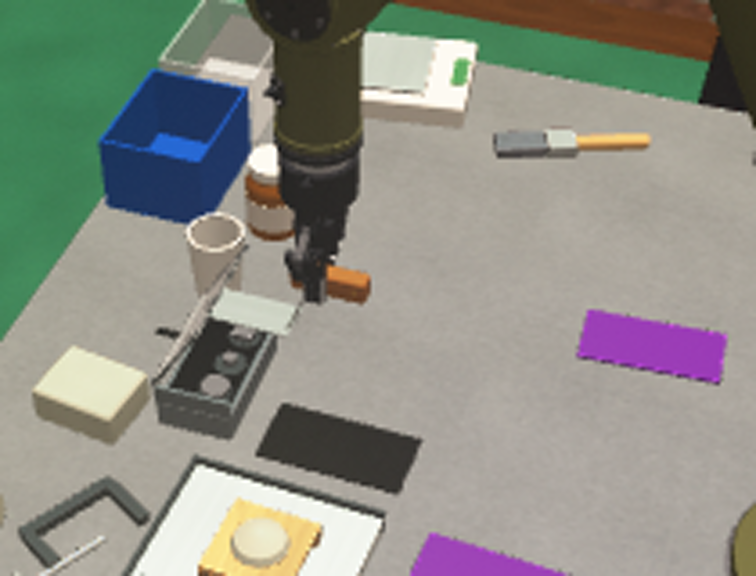

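The cover is well raised and rests on the blade tip (crop 205,305). I'll carry on along the arc.

```bash
python3 - <<'E'
from h import *
y=-.0415; hx,hz,r=.7308,.0575,.083
def tip(x,z,sp): go((x-.045,y,z),0,sp)
for ph in (1.2,1.4,1.6,1.75,1.9,2.0):
    tip(hx-r*np.cos(ph),hz-.002+r*np.sin(ph),.06); st(f"{ph:.2f}")
ctrl.pause(.5)
tip(hx-.08,.15,.15); tip(.6,.15,.2)
snap("cv2",(110,270,180,390))
E
```

```text
1.20 40.9 [ 0.584  -0.0415  0.1828] [ 0.13  0.56 -1.76] 0.0207
1.40 41.33 [ 0.5998 -0.0415  0.1872] [ 0.54  0.17 -1.25] 0.0207
1.60 41.75 [ 0.6162 -0.0415  0.1882] [-0.47 -0.44 -1.59] 0.0207
1.75 42.11 [ 0.6289 -0.0415  0.1869] [-0.22  0.05 -1.54] 0.0207
1.90 42.47 [ 0.6408 -0.0415  0.1836] [-0.3  -0.47 -1.83] 0.021
2.00 42.76 [ 0.6485 -0.0415  0.1806] [ 0.02 -0.29 -1.32] 0.0208
```

View pics/cv2_side.png

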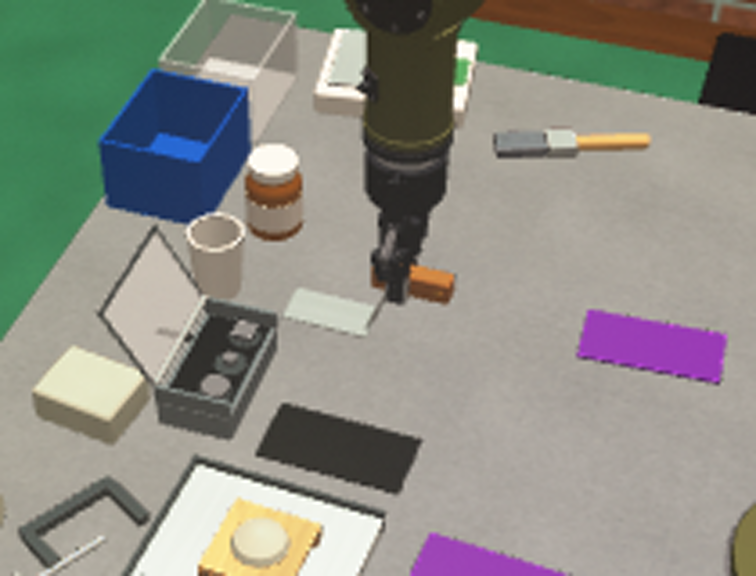

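View pics/cv2_top.png

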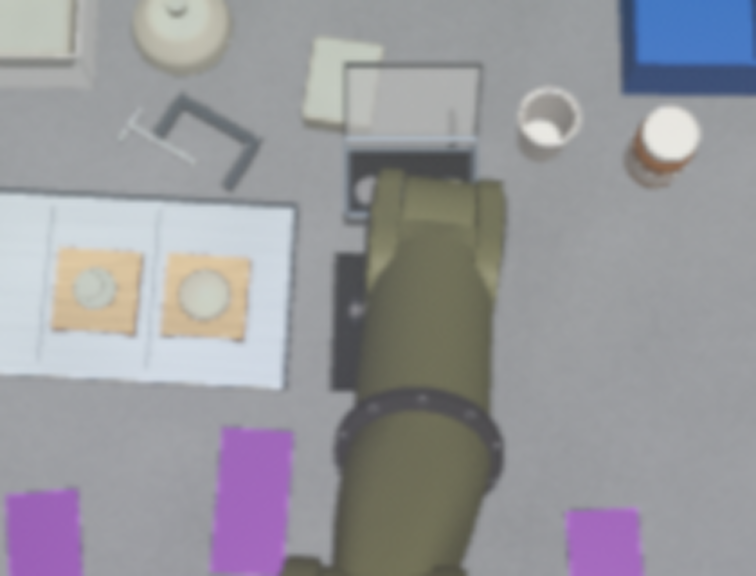

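The cover lies back open (side crop 150,300). Now the spatula goes back on the mat.

```bash
python3 - <<'E'
from h import *
b=np.array([.531,.006,.12])
go(b,0,.2); b[2]=.012; go(b,0,.12); b[2]=.0048; go(b,0,.02); st("on")
ctrl.ungrasp(); ctrl.pause(.2); st("open")
b[2]=.15; go(b,0,.12); go((.45,.12,.2),0,.25)
o=snap("sp")
for n in o:
    W=o[n][1]; g=o[n][0].astype(int)
    print(n,"handle",rect(W,(.38,.6,-.05,.08),.06,.1),"blade",rect(W,(.4,.62,-.06,.08),.001,.015,g.min(-1)>130))
    print(" mat",rect(W,(.4,.64,-.08,.1),-.01,.015,g.max(-1)<80))
    for k in("key_large_top","key_small_top","key_square_top","panel"):
        for q in models.masks_of(n,k)[:3]: print(k,round(q["p"],2),np.round(q["point"],1),np.nanmedian(W[q["mask"]],axis=0).round(4),q["mask"].sum())
    im=o[n][0][140:240,200:320]; cv2.imwrite(f"pics/keys_{n}.png",cv2.resize(im,None,fx=6,fy=6,interpolation=cv2.INTER_CUBIC))
st()
E
```

```text
on 46.7 [0.4589 0.006  0.0548] [-0.31 -0.53 -1.73] 0.021
open 47.54 [0.459  0.006  0.0548] [-0.23  0.57  0.32] 0.0852
top handle (array([446.3,   8.3]), array([79.7, 19.1]), 0.4, 126, np.float64(85.9), array([446.2,   8.2])) blade (array([531.5,   5.7]), array([48. , 87.9]), -0.6, 208, np.float64(6.1), array([535.3,   5.1]))
 mat (array([5.35e+02, 2.00e-01]), array([150.4,  61.1]), 0.4, 154, np.float64(3.8), array([557.8, -11.4]))
key_large_top 0.38 [285.3 160.1] [0.6707 0.0037 0.0509] 33
key_large_top 0.18 [282.6 205.7] [0.5116 0.0066 0.0079] 343
key_square_top 0.4 [237.8 146.2] [0.7495 0.19   0.0118] 244
panel 0.95 [292.4 148.8] [ 0.7365 -0.0409  0.0647] 1559
side handle (array([446.2,   9.4]), array([79.9, 31. ]), 5.1, 172, np.float64(79.9), array([446.3,  14.3])) blade (array([530. ,   7.6]), array([48. , 89.4]), -2.0, 190, np.float64(6.1), array([531.3,   7.7]))
 mat (array([532.1,   6.6]), array([158.7,  85.2]), 0.3, 393, np.float64(3.5), array([531.6,   8.8]))
key_large_top 0.38 [239.9 215.8] [0.6688 0.0075 0.0498] 41
key_small_top 0.39 [229.1 204.2] [ 0.7298 -0.0361  0.0553] 1512
key_square_top 0.41 [220.3 191.5] [ 0.7589 -0.0363  0.107 ] 662
panel 0.92 [230.7 202.3] [ 0.7316 -0.0363  0.054 ] 1556
 50.14 [0.3781 0.1198 0.2499] [-0.16 -0.1   0.43] 0.0855
```

View pics/keys_side.png

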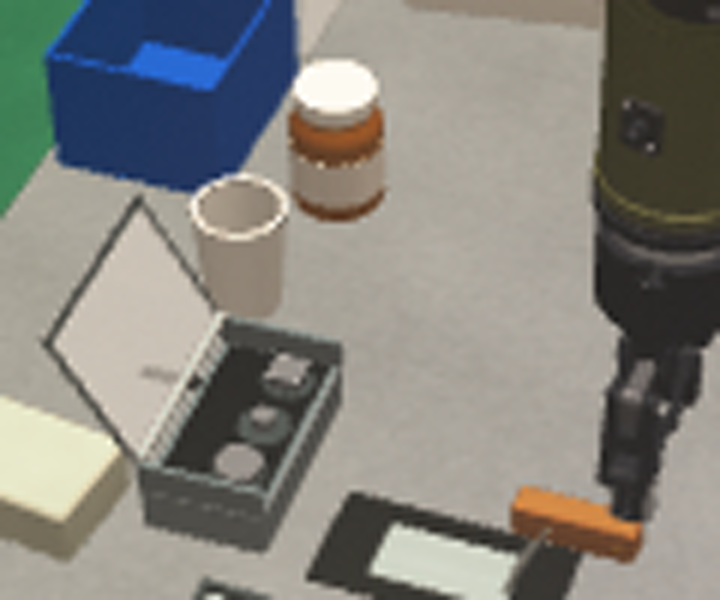

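View pics/keys_top.png

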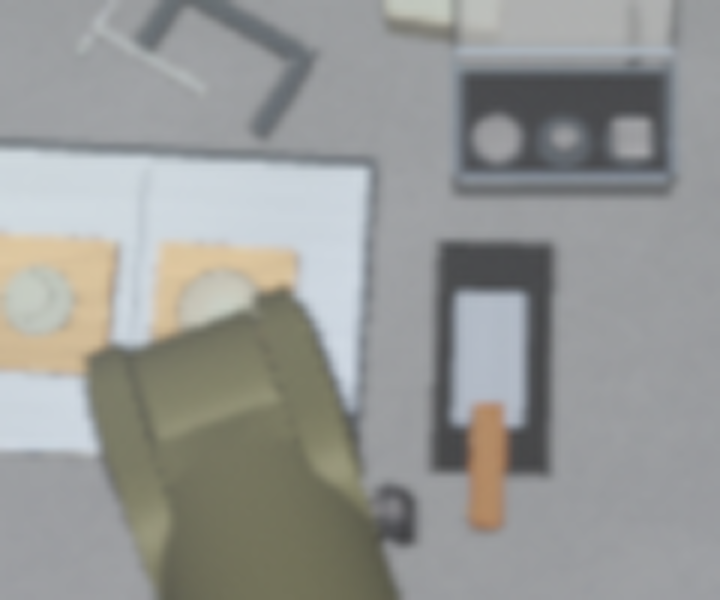

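Spatula released with its blade centred on the mat (top crop 490,360). Side crop keys: large (240,462), small (263,420), square (288,372). That matches the top crop, where they sit at (497,138), (564,138) and (631,138).

```bash
python3 - <<'E'
from h import *
for n,c in(("L",(497,138)),("S",(564,138)),("Q",(631,138))):
    print(n,at_z("top",(200+c[0]/6-.4,140+c[1]/6-.4),.051).round(4))
for n,c in(("L",(240,462)),("S",(263,416)),("Q",(289,369))):
    print(n,at_z("side",(200+c[0]/6-.4,140+c[1]/6-.4),.051).round(4))
for y in(.004,-.041,-.086):
    q=quat(0,np.pi/2); print(ctrl.ik([.673,y,.05],q),ctrl.ik([.673,y,.05],quat(0,-np.pi/2)))
E
```

```text
L [0.6718 0.0021 0.051 ]
S [ 0.6722 -0.0424  0.051 ]
Q [ 0.6727 -0.087   0.051 ]
L [0.6693 0.0044 0.051 ]
S [ 0.6707 -0.0391  0.051 ]
Q [ 0.6706 -0.0857  0.051 ]
[-0.22476726  0.7716697   0.32685581  1.57399132 -0.30360818  0.84637746
  0.21831329] [ 0.47640305  0.94908463 -1.02926252  1.56353919  0.87185877  1.14311355
  2.39029528]
[-0.15970535  0.77381485  0.3308075   1.57025188 -0.30716865  0.84919601
  0.28771734] [ 0.54221326  0.95049958 -1.02926384  1.55976809  0.87200965  1.14506298
  2.45867046]
[-0.1075999   0.78365399  0.35994588  1.55753939 -0.33376807  0.86164623
  0.37498849] [ 0.66524925  1.05040126 -1.22696705  1.54600901  1.01767988  1.28694216
  2.43428616]
```

```bash
python3 - <<'E'
from h import *
ctrl.close_gripper(force=30)
q=quat(0,np.pi/2)
ctrl.movep([.55,.06,.22],q)
def zf(): 
    return np.mean([get_state()["contact_force"][2] for _ in range(1)])
for n,y in(("L",.003),("S",-.0415),("Q",-.0865)):
    ctrl.movel([.672,y,.09],q); ctrl.pause(.1); f0=zf()
    ctrl.movel([.672,y,.0535],max_speed=.06)
    ctrl.movel([.672,y,.0450],max_speed=.02); ctrl.pause(.15)
    z=.0450
    while True:
        ctrl.pause(.1); f=zf(); s=get_state(); print(n,z,s["tcp_pos"].round(4),np.round(f-f0,2))
        if z<.0437 or f-f0>9: break
        z-=.0007; ctrl.movel([.672,y,z],max_speed=.02)
    ctrl.pause(.25); st(n)
    if n=="L": snap("kp")
    ctrl.movel([.672,y,.09],max_speed=.06); ctrl.pause(.1)
st()
E
```

```text
L 0.045 [0.6726 0.0029 0.0454] 4.43
L 0.0443 [0.6726 0.0029 0.0451] 7.49
L 0.0436 [0.6726 0.0029 0.045 ] 11.33
L 56.04 [0.6726 0.0029 0.045 ] [-0.47 -1.02 13.05] 0.0
S 0.045 [ 0.6726 -0.0416  0.0453] 4.92
S 0.0443 [ 0.6726 -0.0416  0.0451] 8.91
S 0.0436 [ 0.6726 -0.0416  0.045 ] 12.75
S 60.25 [ 0.6726 -0.0416  0.045 ] [ 0.   -0.19 13.08] -0.0001
Q 0.045 [ 0.6725 -0.0867  0.0453] 5.05
Q 0.0443 [ 0.6726 -0.0867  0.0451] 9.38
Q 64.01 [ 0.6725 -0.0867  0.0451] [ 0.36 -0.19  9.08] 0.0002
 65.02 [ 0.6717 -0.0864  0.0895] [ 0.26  0.63 -0.32] 0.0003
```

All three keys bottomed at z = 0.045 with 9–13 N. I'll retreat and do the final check, including whether a board was knocked.

```bash
python3 - <<'E'
from h import *
ctrl.movel([.6,-.087,.2]); ctrl.movep([.30,-.36,.30],quat(0,np.pi/2)); ctrl.pause(.5)
o=snap("fin")
for n in o:
    W=o[n][1]; g=o[n][0].astype(int)
    print(n,rect(W,(.45,.68,.245,.42),.036,.08),rect(W,(.45,.68,.1,.245),.036,.08))
    print("handle",rect(W,(.38,.6,-.05,.08),.06,.1),"blade",rect(W,(.4,.62,-.06,.08),.001,.015,g.min(-1)>130))
    k=(abs(W[...,1]+.041)<.06)&(W[...,0]>.65)&(W[...,0]<.9)&(W[...,2]>.08)&(W[...,2]<.2)
    P=W[k]; f=np.polyfit(P[:,0],P[:,2],1); print("cover top z",P[:,2].max(),"x",P[:,0].max(),"angle",np.pi-np.arctan(f[0]))
    for c,y in(("L",.003),("S",-.0415),("Q",-.0865)):
        m=np.hypot(W[...,0]-.672,W[...,1]-y)<.006; print(c,np.nanmedian(W[m][:,2]).round(4))
st()
E
```

```text
top (array([558.1, 303.4]), array([93.7, 91.9]), -3.1, 510, np.float64(45.6), array([556.7, 302.4])) (array([553.4, 183.3]), array([91.9, 92.5]), -3.1, 517, np.float64(46.1), array([552.2, 182.5]))
handle (array([446.7,   8.3]), array([78.4, 19.1]), 0.5, 126, np.float64(86.2), array([446.1,   8.1])) blade (array([531.4,   5.3]), array([47.1, 89.1]), -2.6, 206, np.float64(6.1), array([534.8,   5.5]))
cover top z 0.15349186766257572 x 0.7866570721929389 angle 2.1310484072656504
L 0.0509
S 0.0499
Q 0.05
side (array([557.7, 304.8]), array([94.9, 93.5]), -2.8, 661, np.float64(45.1), array([555.3, 308.4])) (array([552. , 183.1]), array([98.3, 92.8]), -4.2, 569, np.float64(45.7), array([550. , 189.3]))
handle (array([445.5,   9.5]), array([79.8, 28.6]), 1.6, 181, np.float64(80.4), array([445.3,  13.9])) blade (array([531. ,   6.5]), array([51. , 89.5]), -1.7, 193, np.float64(5.7), array([531.4,   7. ]))
cover top z 0.15276118364613261 x 0.7862786528060728 angle 2.1153279069732633
L 0.0506
S 0.0535
Q 0.0519
 68.18 [ 0.3  -0.36  0.3 ] [-0.81 -0.74 -0.36] -0.0
```

View pics/fin_top.png

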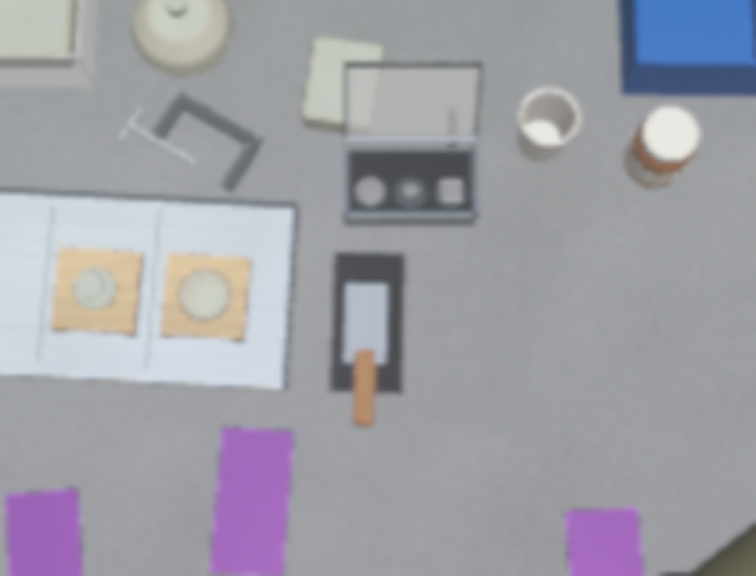

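View pics/fin_side.png

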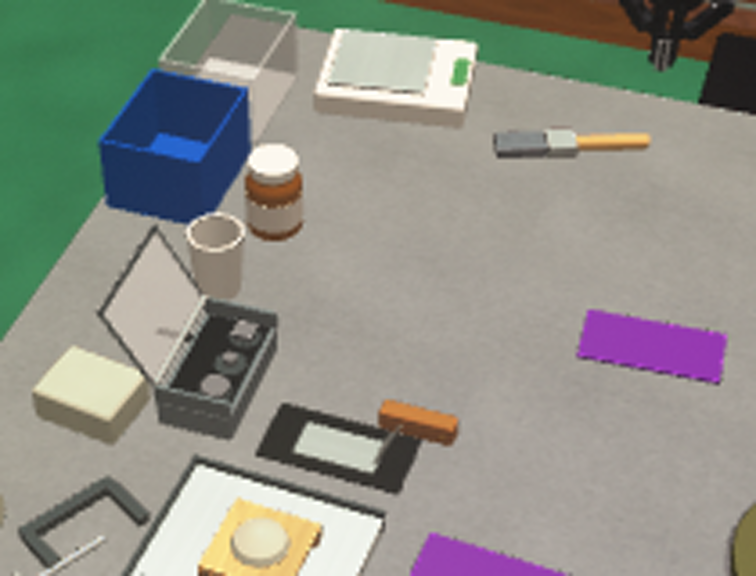

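```bash
python3 -c "
from station import ticket
print(ticket.close_job())"
```

```text
the job is handed in; nothing more can be done
None
```

The job is done and handed in, with the robot's clock at about 68 s of the 192 s allowed; no verdict was reported.

- **Boards:** Only two boards were there. I lifted both with the spatula and set them down flat on the curing plate: the two-step disc (board_c) in the middle slot and the dome (board_a) in the right one. At the end each was within about 1 mm of its target in both cameras. I saw no sign that either had been knocked aside.
- **Cover:** I levered it up from below its lip and it fell back open. The last pictures measured about 2.12 rad.
- **Spatula:** It lies flat with its blade on the black mat, about 2 mm from the mat's centre, and the fingers have let go.
- **Keys:** I pressed large, small, then square. Each one bottomed at z = 0.045 m with 9–13 N and came up again.
- **Other things on the bench:** The nearby ones look unmoved in the last pictures. I did not measure them, and the left end of the bench (squeeze bottle, second clamp) was outside those crops.

**Disagreements:**
- The top camera put the finished key tops at 50–51 mm, while the side camera gave 51–53.5 mm. That is depth noise on small spots, and both fit the keys being up.
- The networks found the keys poorly, so I placed them by pixel measurement checked against the control box's geometry.

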